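# Check in watch-part tins at the code reader

### The job

Check in the watch-part tins: lay the steel straightedge flush against the window side of the code reader, about centred on it, then stand every tin in a row in front of the window, close up against the straightedge, each with its paper label squarely facing the reader. With all of them standing so, press the reader's button fully down, then lift the straightedge out and lay it back lengthwise on its cork rest. Leave the tins standing where they are, still facing the reader, and leave the other things on the bench alone.

Things in the scene. Friction and masses are not known exactly. Their poses are not given: they have to be found in the camera images.
- reader: Code reader, fixed: a low grey block 60 (x) x 300 (y) x 45 mm high. Origin: centre of its underside. Its long dark window fills most of the upright -x face (plane x = -30 mm in its frame), which looks towards the robot; y runs along the face.
- read_button (a joint): The reader's push button, round, 26 mm across, white, on the reader's top near its +y end: travel in m, 0 = up, 0.006 = fully down (about 5 N); springs back.
- read_button_top (a point): Centre of the button's top face (pressed downwards).
- straightedge: Loose steel straightedge: a flat bar 40 (x) x 260 (y) x 8 mm thick, 0.6 kg, the same either way round, with a black upright grip block at its middle, 18 (x) x 30 (y) mm, from the bar's top (8 mm) up to 50 mm above its underside. Origin: centre of the bar's underside. y is its long axis. It begins on the cork rest.
- rest: Cork rest for the straightedge, fixed, 290 (x) x 70 (y) x 4 mm; the straightedge lies on it lengthwise (its y along the rest's x). Origin: centre of the underside.
- tray: Grey felt mat, fixed, 180 x 180 x 3 mm, on which the tins begin. Origin: centre of the underside.
- tin1: A round dark steel watch-part tin (three to five are present, all alike): 48 mm across, 36 mm high, with an aluminium lid knob 22 mm across on its axis from 36 to 60 mm height. One white paper label, 20 mm wide, covers the side at its own +x and folds over onto the edge of the lid, so that it also shows from above. Origin: centre of the underside; z up. 0.15 kg.
- tin2: A round dark steel watch-part tin (three to five are present, all alike): 48 mm across, 36 mm high, with an aluminium lid knob 22 mm across on its axis from 36 to 60 mm height. One white paper label, 20 mm wide, covers the side at its own +x and folds over onto the edge of the lid, so that it also shows from above. Origin: centre of the underside; z up. 0.15 kg.
- tin3: A round dark steel watch-part tin (three to five are present, all alike): 48 mm across, 36 mm high, with an aluminium lid knob 22 mm across on its axis from 36 to 60 mm height. One white paper label, 20 mm wide, covers the side at its own +x and folds over onto the edge of the lid, so that it also shows from above. Origin: centre of the underside; z up. 0.15 kg.
- tin4: A round dark steel watch-part tin (three to five are present, all alike): 48 mm across, 36 mm high, with an aluminium lid knob 22 mm across on its axis from 36 to 60 mm height. One white paper label, 20 mm wide, covers the side at its own +x and folds over onto the edge of the lid, so that it also shows from above. Origin: centre of the underside; z up. 0.15 kg.
- tin5: A round dark steel watch-part tin (three to five are present, all alike): 48 mm across, 36 mm high, with an aluminium lid knob 22 mm across on its axis from 36 to 60 mm height. One white paper label, 20 mm wide, covers the side at its own +x and folds over onto the edge of the lid, so that it also shows from above. Origin: centre of the underside; z up. 0.15 kg.
- loupe: Bystander, loose: black eye loupe, 30 mm across, 30 mm high. To be left alone.
- tweezers: Bystander, loose: steel tweezers, 120 mm, lying along own x. To be left alone.
- dome: Bystander, loose: clear dust cover with a ball knob, 80 mm across, 67 mm high. To be left alone.
- movement: Bystander, loose: bare brass clock movement, disc 60 mm across, 15 mm high. To be left alone.
- watch_head: Bystander, loose: steel watch without strap, blue dial, 42 mm across, 11 mm high. To be left alone.
- screwdriver: Bystander, loose: screwdriver, 130 mm, lying along own x. To be left alone.
- brush: Bystander, loose: dusting brush, 140 mm, lying along own x. To be left alone.
Things that resemble listed ones, but are neither listed nor needed, are in the scene too. What is shaped like the tin3 but red or yellow is not meant.

How it is judged:
By the outcome, as a careful person would: the job done as asked, in the order asked, and still so for the second after the job is handed in, with the robot touching nothing.
Of tin1, tin2, tin3, tin4, tin5 only 3 to 5 are there at a start; the rules pass over those that are not, and their reading is None.
At some moment in a run one of tin1, tin2, tin3, tin4, tin5 may be knocked a few centimetres aside while the robot is not near it.
It also fails if it takes over 210 s, if anything falls off the work surface, if the arm or the gripper's body presses on something with over 40 N, if the wrist force passes 120 N, or if a joint passes its speed limit or range.

### The arm

A 6-joint arm with a two-finger parallel gripper is mounted at the origin on the work surface. World frame = base frame: x ahead of the robot, y to its left, z up, the work surface at z = 0. Lengths are in m, angles in rad, forces in N, time in s.
With the tool pointing down it reaches from about 0.375 to 0.9 m from the base axis. Payload 3.1 kg.
Tool frame: the origin (TCP) lies at the very end of the fingers, on their centre line; the grasp point (between the pads) lies 19 mm behind it; z points along the fingers, y is the line along which they close (so a half turn about z gives the same grasp; the last joint's range is limited). The gripper opens to 85 mm and grips with 20 to 120 N. Pads are 22 mm wide; open, the fingers measure 114 mm over their backs; the gripper's body (76 mm by 85 mm) begins 54 mm behind the grasp point. The pads swing forward as they close: fully open they stand 13 mm farther back than shut.
Start: joints at [1.071, 0.527, 1.433, -0, 1.181, -0.178], TCP at [0.197, 0.593, 0.231] pointing down, gripper open.
Joint ranges: [-3.08, 3.08], [-0.75, 2.2], [0.22, 2.44], [-1.43, 4.57], [0, 2.65], [-2.85, 2.85]. Speed limits (rad/s): [2.79, 2.79, 3.14, 3.14, 3.14, 3.14].

### API

Orientations are given as a unit quaternion [x, y, z, w].
In Python, from station import telemetry, snapshot, ticket gives the robot as it stands.
- The arm moves only by the tool move_arm, never from a script. Its argument "commands" is text: rows parted by semicolons, each of 7 numbers parted by spaces: the shift along the tool's x, y, z in mm, then the turn, a rotation vector about the tool's x, y, z in degrees, then the opening, from -1 (shut) to 1 (fully open). A call has exactly 5 rows; each row is the pose to reach, as a shift and turn from the pose commanded when the call began, along the tool's axes at that moment; what a row does not reach only later rows make up. A row lasts 1/8 s, in which the tool goes at most 62.5 mm and 10.7 degrees, less where a joint would pass 70% of its speed; a pose out of reach is approached as far as the arm can. A call with a gripper value outside its range is refused whole. The fingers move at their own pace and stop on an object; "grip_force" is the grip in N (left out, the last holds). Time passes only in rows, so rows that repeat a pose let the fingers close, or fill a call up. It gives the time, the measured TCP pose, the force, the opening and the grip force at its end, in the units of the state.
- telemetry.sense(): the state, without advancing time (a new reading comes with each control period).
- snapshot(name): name is "scene" or "side" or "wrist"; returns a dict with "image" (384x512x3 uint8, red, green, blue), "fx", "fy", "cx", "cy" (pixels), "pose" (4x4, takes a point from camera to world coordinates). Camera axes: x right, y down, z forward; pixel columns grow to the right and rows downward; lengths in m; the calibration is good to about 2 mm. The wrist camera is an equidistant fisheye: a pixel r from the principal point sees the ray r / f radians off the axis. A picture is of the moment at which its call begins. There is no depth.
- ticket.sign_off(): hands the job in; it is judged then, once.
The state is a dict: "t": time; "q": joint angles; "qd": joint speeds; "tau": joint torques, N m; "tcp_pos": TCP position; "tool_rot": TCP orientation; "force": force on the tool from outside, world axes, zero at the start; "ft_torque": the same for the moment, N m; "finger_gap": opening from 0.0 (shut) to 1.0 (fully open); "gripper_force": force on a finger pad.
Only numpy, scipy, OpenCV 4.12 (cv2) and the standard library are available. Lean on these libraries where they do the work, as an engineer would, in place of code of your own. Each camera call takes 0.05 s, during which the arm holds its last target. There are 200 camera calls.

## Working session

There is one attempt and no reset: what is moved stays moved. The work goes in short steps, Python scripts to look and compute and a tool call to move; the robot and the scene stay as the last step left them, time stands still between calls to the robot, and variables do not carry over. Pictures are saved under pics/ and viewed, at most 14 in all, crops included, and the job is handed in when it is done.

Besides the shell and the picture viewer there is one more tool, called after "Request:" as name(argument=value, ...) on one line, values as JSON. move_arm: Moves the arm, as the interface text tells. Its arguments: {"type":"object","properties":{"commands":{"type":"string"},"grip_force":{"type":"number"}},"required":["commands"]}

```bash
ls; mkdir -p pics
cat > h.py <<'E'
import numpy as np,cv2
from station import telemetry,snapshot,ticket
def snap(n,f):
    s=snapshot(n); cv2.imwrite('pics/'+f+'.png',s['image'][:,:,::-1]); np.savez('pics/'+f+'.npz',**s); return s
def load(f): return np.load('pics/'+f+'.npz')
def world(s,u,v,z,fish=False):
    x=(u-s['cx'])/s['fx'];y=(v-s['cy'])/s['fy']
    if fish:
        r=np.hypot(x,y); d=np.array([x/r*np.sin(r),y/r*np.sin(r),np.cos(r)]) if r>0 else np.array([0,0,1.])
    else: d=np.array([x,y,1.])
    P=s['pose'];d=P[:3,:3]@d;o=P[:3,3]
    return np.round((o+d*(z-o[2])/d[2]),4)
def crop(f,g,x,y,w,h,k):
    im=cv2.imread('pics/'+f+'.png')[y:y+h,x:x+w]
    cv2.imwrite('pics/'+g+'.png',cv2.resize(im,None,fx=k,fy=k,interpolation=cv2.INTER_CUBIC))
def st():
    s=telemetry.sense();print({k:(np.round(s[k],4).tolist() if k!='t' else s[k]) for k in ['t','tcp_pos','tool_rot','q','force','finger_gap','gripper_force']})
E
python3 - <<'E'
from h import *
for n in ['scene','side','wrist']:
    s=snap(n,n+'0'); print(n,s['fx'],s['cx'],s['cy'],np.round(s['pose'],3).tolist())
a=[cv2.imread('pics/%s0.png'%n) for n in['scene']][0]
cv2.imwrite('pics/sc.png',cv2.resize(a,(800,600),interpolation=cv2.INTER_CUBIC))
st()
E
```

```text
pics
scene 353.93221162624104 257.01678345196575 196.16278258967222 [[-0.858, 0.335, -0.39, 0.948], [0.514, 0.566, -0.645, 0.667], [0.005, -0.754, -0.657, 0.734], [0.0, 0.0, 0.0, 1.0]]
side 415.0871050280944 257.6765478135088 196.55514546022013 [[0.921, -0.215, 0.324, 0.153], [-0.389, -0.46, 0.798, -0.869], [-0.023, -0.862, -0.507, 0.621], [0.0, 0.0, 0.0, 1.0]]
wrist 297.3186396354542 257.80334999848776 191.16751955964844 [[0.316, 0.901, 0.298, 0.121], [0.949, -0.299, -0.1, 0.618], [-0.001, 0.314, -0.949, 0.373], [0.0, 0.0, 0.0, 1.0]]
{'t': 0.15, 'tcp_pos': [0.1968, 0.5926, 0.2305], 'tool_rot': [0.1597, 0.9872, -0.0008, -0.0003], 'q': [1.0715, 0.5283, 1.4336, 0.0, 1.1814, -0.1785], 'force': [-0.052, -0.7861, 0.4102], 'finger_gap': 0.9964, 'gripper_force': 0.0}
```

View pics/sc.png

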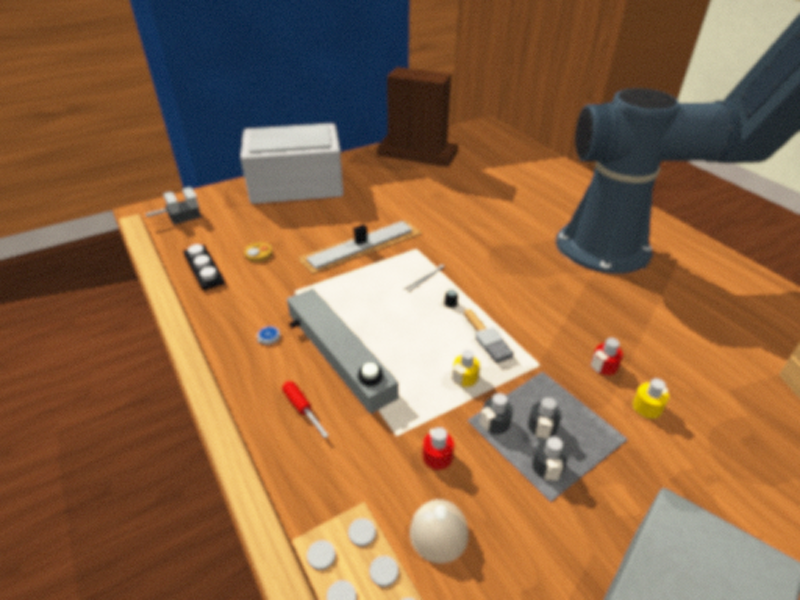

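View pics/side0.png

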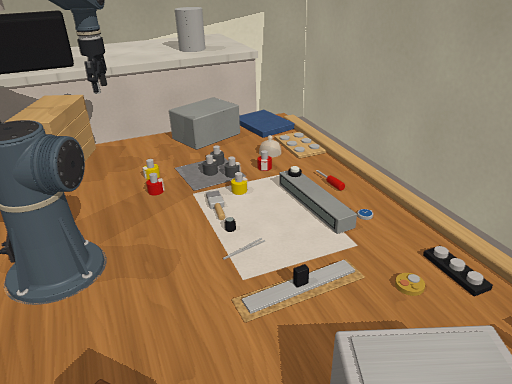

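Run:
```python
from h import *
s=load('scene0')
k=.64
for n,u,v,z in [('tinA knob',499,401,.06+.003),('tinB',547,405,.063),('tinC',555,446,.063),('yel',467,355,.06),('red',438,436,.06),('readerTopL',289,300,.045),('TopR near',373,408,.045),('TopR2',396,383,.045),('TopL2',314,291,.045),('button',370,372,.053),('restL',303,264,.004),('restR',420,233,.004),('grip',361,230,.054),('loupe',451,295,.03),('brush',490,345,.01),('tweez',425,277,0),('red2',612,344,.06),('watch',268,333,.01),('dome',440,505,.067),('movement',258,250,.015)]:
    print(n,world(s,u*k,v*k,z))
crop('side0','sidec',165,135,230,180,3.3)
```

```text
tinA knob [0.5342 0.2764 0.063 ]
tinB [0.4756 0.3202 0.063 ]
tinC [0.5166 0.3823 0.063 ]
yel [0.5168 0.1692 0.06  ]
red [0.65   0.2805 0.06  ]
readerTopL [ 0.715  -0.1346  0.045 ]
TopR near [0.7016 0.1761 0.045 ]
TopR2 [0.6446 0.1502 0.045 ]
TopL2 [ 0.6626 -0.1352  0.045 ]
button [0.6729 0.1139 0.053 ]
restL [ 0.628 -0.281  0.004]
restR [ 0.3407 -0.2538  0.004 ]
grip [ 0.4889 -0.2673  0.054 ]
loupe [ 0.4276 -0.003   0.03  ]
brush [0.4331 0.1331 0.01  ]
tweez [ 0.4191 -0.1098  0.    ]
red2 [0.2859 0.2755 0.06  ]
watch [ 0.7738 -0.1057  0.01  ]
dome [0.7108 0.3754 0.067 ]
movement [ 0.6985 -0.3661  0.015 ]
```

View pics/sidec.png

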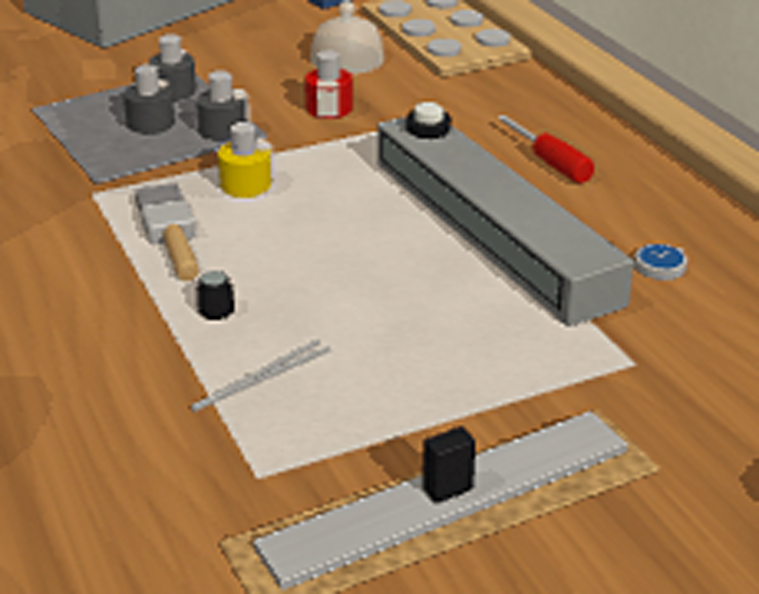

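Request:
move_arm(commands="-267 -170 -35 0 0 -18.4 1;-267 -170 -35 0 0 -18.4 1;-267 -170 -35 0 0 -18.4 1;-267 -170 -35 0 0 -18.4 1;-267 -170 -35 0 0 -18.4 1")

```text
t: 0.78
tcp_pos: [0.3926, 0.3523, 0.2655]
tool_rot: [-0.0, 1.0, 0.0, 0.0]
force: [0.1, -0.0, -0.0]
finger_gap: 0.998
gripper_force: 0.0
```

Request:
move_arm(commands="-200 -245 -35 0 0 0 1;-200 -245 -35 0 0 0 1;-200 -245 -35 0 0 0 1;-200 -245 -35 0 0 0 1;-200 -245 -35 0 0 0 1")

```text
t: 1.4
tcp_pos: [0.589, 0.1116, 0.2998]
tool_rot: [-0.0, 1.0, 0.0, -0.0]
force: [0.2, -0.2, 0.7]
finger_gap: 1.002
gripper_force: 0.0
```

```bash
cat >> h.py <<'E'
def psi():
    q=telemetry.sense()['q']; return np.degrees(q[0]-q[5])
def plan(x,y,z,ps,show=True):
    "row (mm,deg) to go from measured pose to target TCP, tool y at angle ps"
    s=telemetry.sense(); from scipy.spatial.transform import Rotation as R
    R0=R.from_quat(s['tool_rot']); p=np.radians(ps); Y=np.array([np.cos(p),np.sin(p),0]);Z=np.array([0,0,-1.])
    R1=R.from_matrix(np.c_[np.cross(Y,Z),Y,Z])
    d=R0.inv().apply(np.array([x,y,z])-s['tcp_pos'])*1000; r=(R0.inv()*R1).as_rotvec(degrees=True)
    print('t %.2f psi %.2f'%(s['t'],psi()),'row',np.round(d,1),np.round(r,2),'norm',np.round(np.linalg.norm(d),0))
E
python3 - <<'E'
from h import *
st();print(psi());snap('wrist','w1')
import cv2
a=cv2.imread('pics/w1.png');cv2.imwrite('pics/w1b.png',cv2.resize(a,(800,600),interpolation=cv2.INTER_CUBIC))
E
```

```text
{'t': 1.4, 'tcp_pos': [0.589, 0.1116, 0.2998], 'tool_rot': [-0.0, 1.0, 0.0002, -0.0002], 'q': [0.0009, 0.4237, 1.415, 0.0004, 1.3033, -1.5701], 'force': [0.1882, -0.1597, 0.6703], 'finger_gap': 1.0017, 'gripper_force': 0.0}
90.0087863813254
```

View pics/w1b.png

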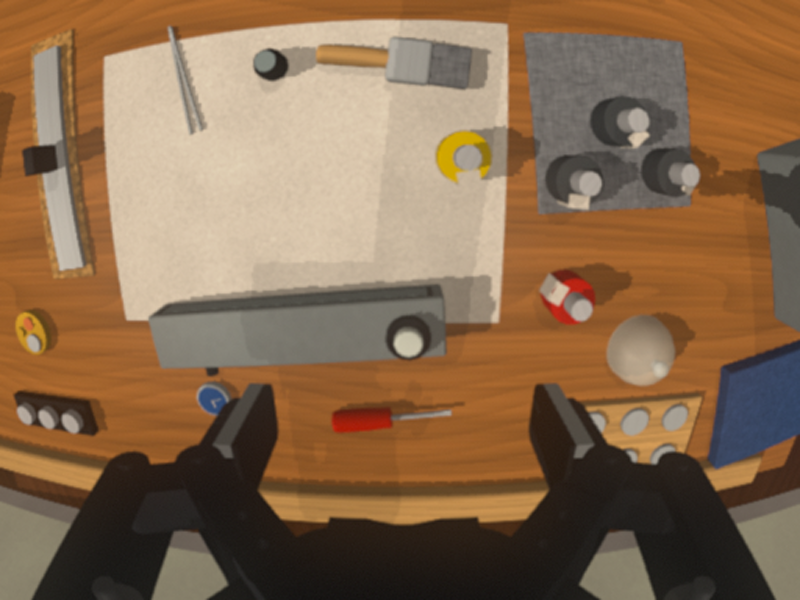

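Run:
```python
from h import *
import cv2
a=cv2.imread('pics/w1.png')
r=cv2.resize(a[180:240,90:290],None,fx=4,fy=4,interpolation=cv2.INTER_CUBIC)
t=cv2.resize(a[55:145,335:455],None,fx=3.6,fy=3.6,interpolation=cv2.INTER_CUBIC)
b=cv2.resize(a[15:185,10:65],None,fx=1.9,fy=1.9,interpolation=cv2.INTER_CUBIC)
c=np.zeros((570,800,3),np.uint8);c[:240,:800]=r;c[244:244+324,:432]=t;c[244:244+323,600:600+b.shape[1]]=b
cv2.imwrite('pics/w1c.png',c)
```

```text
(no output)
```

View pics/w1c.png

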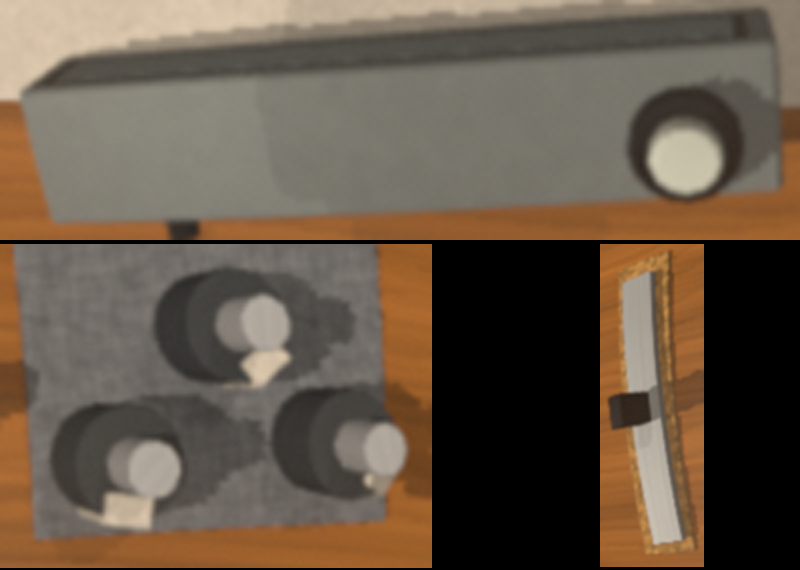

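Run:
```python
from h import *
s=load('w1')
R=lambda u,v,z:world(s,90+u/4,180+v/4,z,True)
T=lambda u,v,z:world(s,335+u/3.6,55+(v-244)/3.6,z,True)
B=lambda u,v,z:world(s,10+(u-600)/1.9,15+(v-244)/1.9,z,True)
c=[R(*p,.045) for p in[(22,95),(772,40),(781,189),(52,222)]]
for p in c:print(p)
print('len',[np.linalg.norm(c[i]-c[i-1]).round(4) for i in range(4)],'ctr',np.mean(c,0))
for i,j in[(0,1),(3,2)]:
  d=c[j]-c[i];print('yaw',np.degrees(np.arctan2(-d[0],d[1])))
print('button',R(685,158,.053))
for n,k,l in[('T1',(155,470),(130,510)),('T2',(265,323),(267,365)),('T3',(385,450),(378,482))]:
  a=T(*k,.063);b=T(*l,.039);d=b-a;print(n,a,'label',np.degrees(np.arctan2(d[1],d[0])).round(1),np.hypot(*d[:2]).round(4))
b=[B(*p,.012) for p in[(622,278),(652,272),(685,540),(652,544)]]
for p in b:print(p)
print('ctr',np.mean(b,0),[np.linalg.norm(b[i]-b[i-1]).round(4) for i in range(4)])
d=b[2]+b[3]-b[0]-b[1];print(np.degrees(np.arctan2(d[1],d[0])))
print('block',B(630,410,.054))
plan(.47,-.16,.25,0)
```

```text
[ 0.6621 -0.1464  0.045 ]
[0.6394 0.1473 0.045 ]
[0.6973 0.1524 0.045 ]
[ 0.7182 -0.1441  0.045 ]
len [np.float64(0.0561), np.float64(0.2946), np.float64(0.0581), np.float64(0.2972)] ctr [0.67925 0.0023  0.045  ]
yaw 4.41959008936488
yaw 4.032055219292897
button [0.6811 0.1167 0.053 ]
T1 [0.5319 0.2725 0.063 ] label 1.3 0.018
T2 [0.4716 0.3169 0.063 ] label 44.6 0.0208
T3 [0.5153 0.3775 0.063 ] label 44.8 0.0204
[ 0.3534 -0.3108  0.012 ]
[ 0.3579 -0.2692  0.012 ]
[ 0.6138 -0.2476  0.012 ]
[ 0.6164 -0.2933  0.012 ]
ctr [ 0.485375 -0.280225  0.012   ] [np.float64(0.2636), np.float64(0.0418), np.float64(0.2568), np.float64(0.0458)]
4.309191328243795
block [ 0.4875 -0.2613  0.054 ]
t 1.45 psi 89.62 row [ 124.7 -264.9   51.2] [ 0.11  0.63 89.71] norm 297.0
```

Request:
move_arm(commands="110 -300 50 0 0 45 1;110 -300 50 0 0 45 1;110 -300 50 0 0 45 1;110 -300 50 0 0 45 1;110 -300 50 0 0 45 1")

```text
t: 2.08
tcp_pos: [0.481, -0.178, 0.2511]
tool_rot: [0.383, 0.924, 0.0, 0.0]
force: [0.6, -1.1, -0.4]
finger_gap: 1.003
gripper_force: 0.0
```

Run:
```python
from h import *
st();plan(.485,-.24,.22,0)
```

```text
{'t': 2.075, 'tcp_pos': [0.481, -0.178, 0.2511], 'tool_rot': [0.3834, 0.9236, 0.0, 0.0001], 'q': [-0.5725, 0.3516, 1.6869, 0.0001, 1.103, -1.3564], 'force': [0.6267, -1.0651, -0.4033], 'finger_gap': 1.0034, 'gripper_force': 0.0}
t 2.08 psi 44.91 row [-46.7 -41.   31.1] [1.000e-02 1.000e-02 4.491e+01] norm 69.0
```

Request:
move_arm(commands="-47 -41 31 0 0 45 1;-47 -41 31 0 0 45 1;-47 -41 31 0 0 45 1;-47 -41 31 0 0 45 1;-47 -41 31 0 0 45 1")

```text
t: 2.7
tcp_pos: [0.486, -0.2385, 0.2202]
tool_rot: [0.707, 0.707, -0.0, -0.0]
force: [0.8, 0.3, 0.2]
finger_gap: 1.001
gripper_force: 0.0
```

Run:
```python
from h import *
st();snap('wrist','w2')
a=cv2.imread('pics/w2.png');cv2.imwrite('pics/w2b.png',cv2.resize(a,(800,600),interpolation=cv2.INTER_CUBIC))
```

```text
{'t': 2.7, 'tcp_pos': [0.486, -0.2385, 0.2202], 'tool_rot': [0.7069, 0.7073, -0.0001, -0.0004], 'q': [-0.6627, 0.4298, 1.6546, -0.0, 1.0579, -0.6632], 'force': [0.7727, 0.3412, 0.2034], 'finger_gap': 1.0014, 'gripper_force': 0.0}
```

View pics/w2b.png

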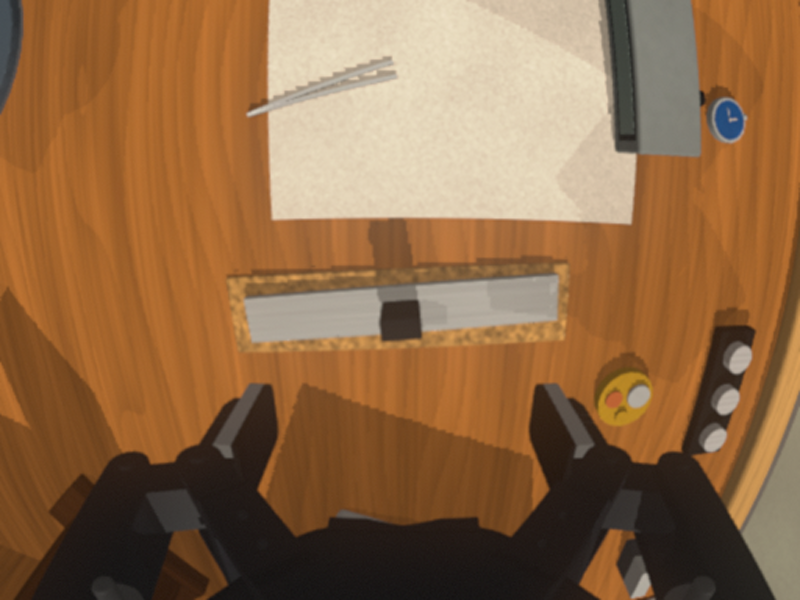

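Run:
```python
from h import *
s=load('w2');W=lambda u,v,z:world(s,u*.64,v*.64,z,True)
for n,pts,z in[('bar',[(246,298),(556,276),(557,320),(252,343)],.012),('rest',[(228,277),(568,262),(563,338),(241,352)],.004)]:
  b=[W(*p,z) for p in pts];print(n,np.mean(b,0),[np.linalg.norm(b[i]-b[i-1]).round(4) for i in range(4)])
  for i,j in((0,1),(3,2)): d=b[j]-b[i];print(np.degrees(np.arctan2(d[1],d[0])))
print(W(400,328,.054),W(381,340,.054),W(421,339,.054))
plan(.488,-.28,.12,3.5)
c=[W(*p,.045) for p in((638,154),(701,157))];print(c)
```

```text
bar [ 0.486025 -0.28335   0.012   ] [np.float64(0.0405), np.float64(0.2547), np.float64(0.0386), np.float64(0.2592)]
4.255505023832388
4.670006219397086
rest [ 0.4838  -0.28505  0.004  ] [np.float64(0.0691), np.float64(0.2841), np.float64(0.0683), np.float64(0.2839)]
2.602562202499805
2.765664462330177
[ 0.4853 -0.2819  0.054 ] [ 0.4715 -0.2913  0.054 ] [ 0.5004 -0.2905  0.054 ]
t 2.75 psi 0.04 row [-41.5   1.9 100.3] [-0.03 -0.02 -3.46] norm 109.0
[array([ 0.6596, -0.151 ,  0.045 ]), array([ 0.7189, -0.1468,  0.045 ])]
```

Request:
move_arm(commands="-44 0 60 0 0 -4.4 1;-44 0 120 0 0 -4.4 1;-44 0 165 0 0 -4.4 1;-44 0 195 0 0 -4.4 1;-44 0 202 0 0 -4.4 1")

```text
t: 3.38
tcp_pos: [0.4852, -0.2817, 0.0164]
tool_rot: [0.679, 0.734, -0.0, -0.002]
force: [-0.7, -0.4, 0.2]
finger_gap: 0.998
gripper_force: 0.0
```

Request:
move_arm(commands="0 0 0 0 0 0 1;0 0 0 0 0 0 -1;0 0 0 0 0 0 -1;0 0 0 0 0 0 -1;0 0 0 0 0 0 -1", grip_force=60)

```text
t: 4.0
tcp_pos: [0.486, -0.283, 0.0196]
tool_rot: [0.679, 0.734, -0.0, 0.0]
force: [-2.3, -0.6, 7.5]
finger_gap: 0.342
gripper_force: 61.4
```

Request:
move_arm(commands="0 0 0 0 0 0 -1;0 0 0 0 0 0 -1;0 0 -20 0 0 0 -1;0 0 -50 0 0 0 -1;0 0 -80 0 0 0 -1")

```text
t: 4.62
tcp_pos: [0.4854, -0.282, 0.0983]
tool_rot: [0.679, 0.734, 0.0, -0.001]
force: [-0.1, -0.1, -4.9]
finger_gap: 0.344
gripper_force: 60.4
```

Run:
```python
from h import *
st();print(psi());snap('wrist','w3')
crop('w3','w3b',100,120,312,230,2.4)
```

```text
{'t': 4.625, 'tcp_pos': [0.4854, -0.282, 0.0983], 'tool_rot': [0.6793, 0.7338, 0.0001, -0.0014], 'q': [-0.7253, 0.6323, 1.7034, 0.0002, 0.8086, -0.8026], 'force': [-0.1131, -0.0659, -4.9274], 'finger_gap': 0.3436, 'gripper_force': 60.4258}
4.424883070367572
```

View pics/w3b.png

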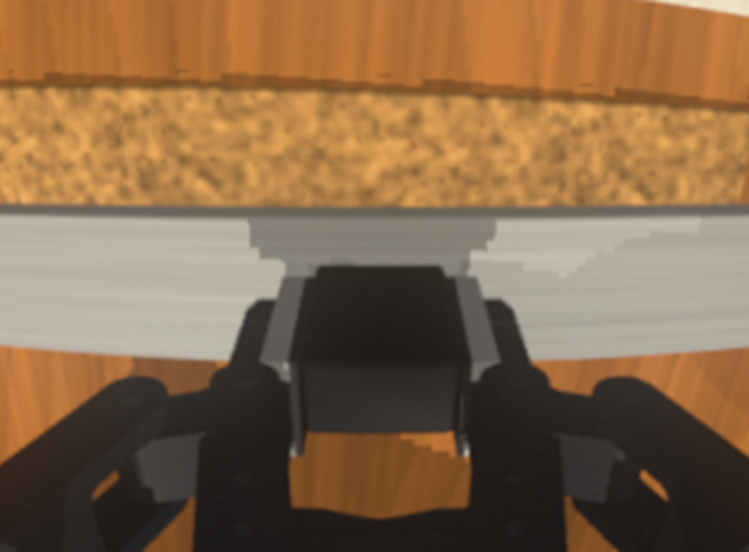

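Request:
move_arm(commands="30 20 -50 0 0 0 -1;50 30 -60 0 0 -10 -1;80 45 -60 0 0 -20 -1;110 60 -60 0 0 -30 -1;150 80 -60 0 0 -40 -1")

```text
t: 5.3
tcp_pos: [0.5539, -0.1262, 0.1571]
tool_rot: [0.385, 0.923, -0.0, -0.001]
force: [0.4, -0.5, -4.7]
finger_gap: 0.34
gripper_force: 61.7
```

Run:
```python
from h import *
st();plan(.6,-.003,.12,94.2)
```

```text
{'t': 5.3, 'tcp_pos': [0.5539, -0.1262, 0.1571], 'tool_rot': [0.3854, 0.9228, -0.0, -0.001], 'q': [-0.4206, 0.5494, 1.647, -0.0001, 0.9472, -1.2002], 'force': [0.3635, -0.4685, -4.7348], 'finger_gap': 0.3402, 'gripper_force': 61.7353}
t 5.30 psi 44.67 row [ 55.1 119.4  37.1] [  0.    -0.12 -49.53] norm 137.0
```

Request:
move_arm(commands="15 30 0 0 0 -10 -1;28 60 0 0 0 -20 -1;40 90 10 0 0 -30 -1;55 119 25 0 0 -40 -1;55 119 37 0 0 -49.5 -1")

```text
t: 5.92
tcp_pos: [0.6001, -0.0016, 0.1193]
tool_rot: [-0.039, 0.999, 0.001, -0.001]
force: [-1.6, -0.7, -5.6]
finger_gap: 0.34
gripper_force: 62.0
```

Run:
```python
from h import *
st();plan(.615,-.003,.022,94.2);snap('wrist','w4')
a=cv2.imread('pics/w4.png');cv2.imwrite('pics/w4b.png',cv2.resize(a,(800,600),interpolation=cv2.INTER_CUBIC))
```

```text
{'t': 5.925, 'tcp_pos': [0.6001, -0.0016, 0.1193], 'tool_rot': [-0.0385, 0.9993, 0.0007, -0.0013], 'q': [-0.1891, 0.6393, 1.5907, 0.0011, 0.9144, -1.8377], 'force': [-1.6395, -0.6595, -5.6447], 'finger_gap': 0.3403, 'gripper_force': 62.02}
t 5.92 psi 94.45 row [-15.   -2.7  97.2] [ 0.09 -0.14  0.22] norm 98.0
```

View pics/w4b.png

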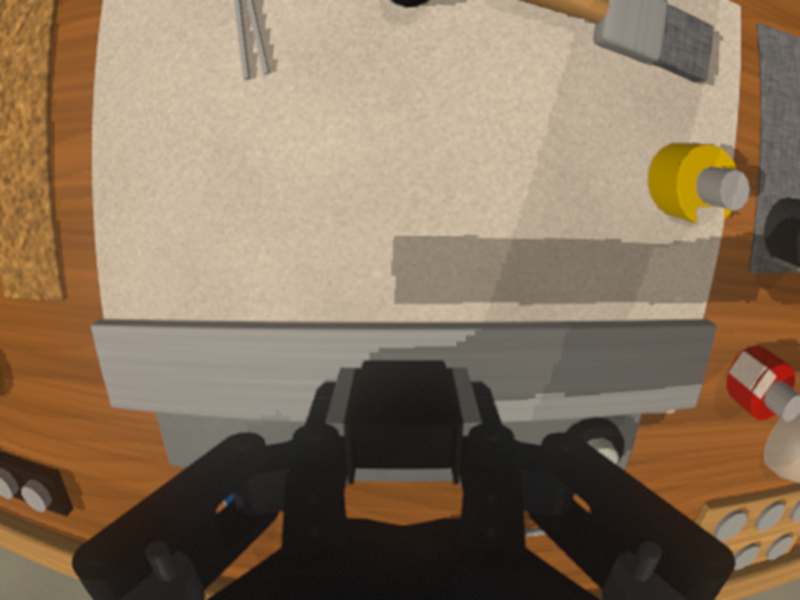

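Request:
move_arm(commands="-5 -3 40 0 0 0.2 -1;-10 -3 75 0 0 0.2 -1;-13 -3 95 0 0 0.2 -1;-13 -3 100 0 0 0.2 -1;-13 -3 100 0 0 0.2 -1")

```text
t: 6.6
tcp_pos: [0.6143, -0.0067, 0.0217]
tool_rot: [-0.032, 0.999, -0.0, 0.0]
force: [-1.1, -0.4, -5.7]
finger_gap: 0.342
gripper_force: 61.8
```

Request:
move_arm(commands="-4 0 0 0 0 0 -1;-7 0 0 0 0 0 -1;-10 0 0 0 0 0 -1;-12 0 0 0 0 0 -1;-14 0 0 0 0 0 -1")

```text
t: 7.22
tcp_pos: [0.628, -0.0057, 0.0215]
tool_rot: [-0.033, 0.999, -0.0, -0.0]
force: [-2.3, -1.1, -5.0]
finger_gap: 0.343
gripper_force: 62.1
```

Run:
```python
from h import *
st();plan(.63,-.003,.016,94.2)
```

```text
{'t': 7.225, 'tcp_pos': [0.628, -0.0057, 0.0215], 'tool_rot': [-0.0327, 0.9995, -0.0, -0.0003], 'q': [-0.1866, 0.8126, 1.5573, -0.0003, 0.7723, -1.8226], 'force': [-2.3158, -1.1412, -5.0187], 'finger_gap': 0.343, 'gripper_force': 62.1433}
t 7.22 psi 93.73 row [-2.2  2.5  5.5] [-0.   -0.04 -0.45] norm 6.0
```

Request:
move_arm(commands="-1 2 1 0 0 -0.5 -1;-2 2 2 0 0 -0.5 -1;-3 2 3 0 0 -0.5 -1;-4 2 3 0 0 -0.5 -1;-4 2 3 0 0 -0.5 -1")

```text
t: 7.85
tcp_pos: [0.6284, -0.0031, 0.0178]
tool_rot: [-0.037, 0.999, 0.001, -0.004]
force: [-6.6, -1.6, -1.6]
finger_gap: 0.343
gripper_force: 62.5
```

Request:
move_arm(commands="-1 0 0 0 0 0 -1;-2 0 0 0 0 0 -1;-3 0 0 0 0 0 -1;-3 0 0 0 0 0 -1;-3 0 0 0 0 0 -1")

```text
t: 8.48
tcp_pos: [0.6284, -0.003, 0.0176]
tool_rot: [-0.037, 0.999, 0.001, -0.007]
force: [-11.0, -2.7, 1.7]
finger_gap: 0.344
gripper_force: 62.9
```

Request:
move_arm(commands="3 0 0 0 0 0 -1;5 0 1 0 0 0 -1;5 0 2 0 0 0 -1;5 0 3 0 0 0 -1;5 0 3 0 0 0 -1")

```text
t: 9.1
tcp_pos: [0.6283, -0.0032, 0.0157]
tool_rot: [-0.037, 0.999, 0.0, -0.002]
force: [-6.9, -0.1, 1.7]
finger_gap: 0.344
gripper_force: 62.9
```

Run:
```python
from h import *
st();print(psi())
```

```text
{'t': 9.1, 'tcp_pos': [0.6283, -0.0032, 0.0157], 'tool_rot': [-0.0367, 0.9993, 0.0003, -0.0019], 'q': [-0.1826, 0.8227, 1.5549, -0.0003, 0.7679, -1.8267], 'force': [-6.9479, -0.0551, 1.6512], 'finger_gap': 0.3437, 'gripper_force': 62.8514}
94.19932682608734
```

Request:
move_arm(commands="0 0 1 0 0 0 -1;0 0 1 0 0 0 -0.2;0 0 1 0 0 0 0.2;0 0 0 0 0 0 0.5;0 0 0 0 0 0 0.5")

```text
t: 9.72
tcp_pos: [0.6308, -0.0036, 0.0157]
tool_rot: [-0.037, 0.999, -0.0, 0.001]
force: [-0.2, -0.5, 0.2]
finger_gap: 0.746
gripper_force: 0.0
```

Request:
move_arm(commands="0 0 -20 0 0 0 0.5;0 0 -60 0 0 0 1;20 0 -120 0 0 0 1;50 0 -180 0 0 0 1;60 0 -200 0 0 0 1")

```text
t: 10.35
tcp_pos: [0.5704, -0.0082, 0.2204]
tool_rot: [-0.037, 0.999, -0.001, 0.003]
force: [-0.2, -0.5, -0.2]
finger_gap: 1.002
gripper_force: 0.0
```

Run:
```python
from h import *
st();snap('wrist','w5')
crop('w5','w5b',100,130,320,160,2.5)
```

```text
{'t': 10.35, 'tcp_pos': [0.5704, -0.0082, 0.2204], 'tool_rot': [-0.0369, 0.9993, -0.0008, 0.0031], 'q': [-0.2101, 0.4646, 1.5884, -0.0, 1.082, -1.8546], 'force': [-0.1971, -0.5361, -0.2268], 'finger_gap': 1.0018, 'gripper_force': 0.0}
```

View pics/w5b.png

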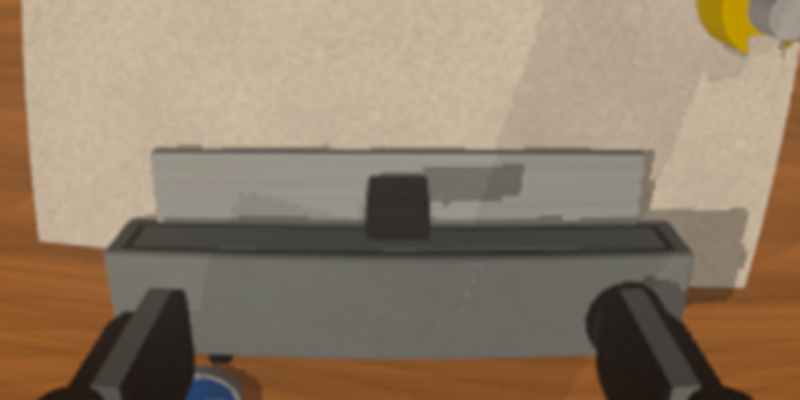

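Run:
```python
from h import *
s=load('w5')
W=lambda u,v,z:world(s,100+u/2.5,130+v/2.5,z,True)
a,b,c=[W(*p,.008) for p in((153,150),(645,151),(400,150))];print(a,b,c,np.linalg.norm(a-b),np.degrees(np.arctan2(a[0]-b[0],b[1]-a[1])))
plan(.46,.325,.19,90)
```

```text
[ 0.6175 -0.1313  0.008 ] [0.5991 0.1248 0.008 ] [ 0.608 -0.003  0.008] 0.2567601409876541 4.109464847100295
t 10.40 psi 94.23 row [ 85.6 340.6  30.9] [-0.14  0.47  4.24] norm 353.0
```

Request:
move_arm(commands="40 60 0 0 0 4.2 1;85 120 10 0 0 4.2 1;85 180 20 0 0 4.2 1;85 240 30 0 0 4.2 1;85 300 30 0 0 4.2 1")

```text
t: 11.02
tcp_pos: [0.4637, 0.2735, 0.1859]
tool_rot: [0.0, 1.0, -0.0, 0.0]
force: [0.4, 0.8, 0.6]
finger_gap: 0.997
gripper_force: 0.0
```

Request:
move_arm(commands="0 40 0 0 0 0 1;0 40 0 0 0 0 1;0 40 0 0 0 0 1;0 40 0 0 0 0 1;0 40 0 0 0 0 1")

```text
t: 11.65
tcp_pos: [0.4647, 0.3106, 0.1861]
tool_rot: [0.001, 1.0, -0.0, -0.0]
force: [-0.5, 0.6, -0.5]
finger_gap: 1.0
gripper_force: 0.0
```

Run:
```python
from h import *
st();snap('wrist','w6')
crop('w6','w6b',90,60,320,230,2.5)
```

```text
{'t': 11.65, 'tcp_pos': [0.4647, 0.3106, 0.1861], 'tool_rot': [0.0008, 1.0, -0.0001, -0.0001], 'q': [0.3894, 0.4973, 1.6464, -0.0001, 0.9981, -1.1798], 'force': [-0.4767, 0.5753, -0.4844], 'finger_gap': 1.0001, 'gripper_force': 0.0}
```

View pics/w6b.png

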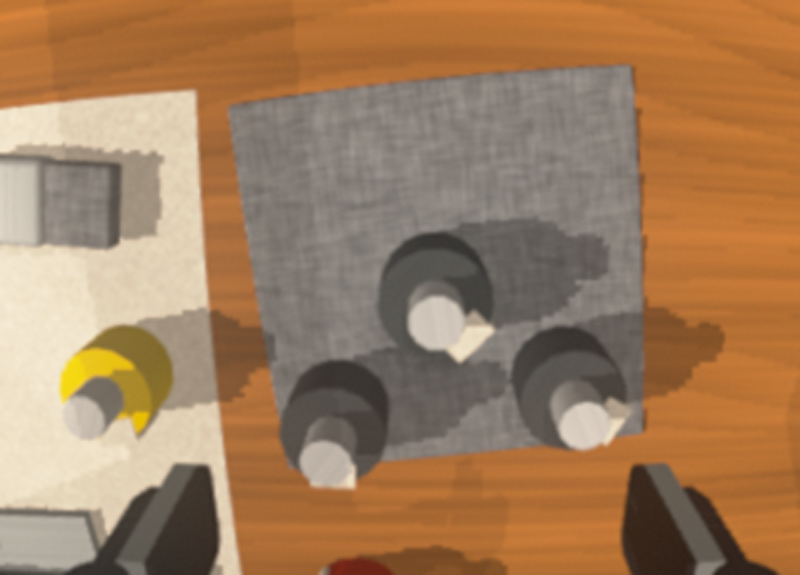

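Run:
```python
from h import *
s=load('w6');W=lambda u,v,z:world(s,90+u/2.5,60+v/2.5,z,True)
s1=load('w1');T=lambda u,v,z:world(s1,335+u/3.6,55+(v-244)/3.6,z,True)
def go(n,F,k,ls):
  a=F(*k,.063);print(n,a)
  for l in ls:
    d=F(*l,.039)-a;print('   ',np.degrees(np.arctan2(d[1],d[0])).round(1),np.hypot(*d[:2]).round(4))
go('T1',W,(327,464),[(356,489),(312,486)])
go('T2',W,(436,321),[(495,330),(460,362),(478,346)])
go('T3',W,(583,425),[(629,407),(607,445),(620,427)])
go('T1w1',T,(155,470),[(152,497),(103,492),(150,528),(103,522)])
go('T2w1',T,(265,323),[(290,350),(270,384),(248,365),(245,386)])
```

```text
T1 [0.5315 0.2728 0.063 ]
    19.3 0.0275
    -23.7 0.0271
T2 [0.4704 0.3168 0.063 ]
    64.8 0.0275
    22.6 0.0278
    44.2 0.026
T3 [0.5144 0.3764 0.063 ]
    82.4 0.0264
    39.1 0.0284
    60.3 0.0265
T1w1 [0.5319 0.2725 0.063 ]
    38.0 0.0156
    -45.5 0.0164
    21.4 0.0266
    -25.0 0.0258
T2w1 [0.4716 0.3169 0.063 ]
    74.0 0.0265
    36.3 0.0279
    19.5 0.0168
    10.6 0.0249
```

Request:
move_arm(commands="-50 -28 20 0 0 0 0.2;-67 -38 60 0 0 0 0.2;-67 -38 100 0 0 0 0.2;-67 -38 135 0 0 0 0.2;-67 -38 145 0 0 0 0.2")

```text
t: 12.32
tcp_pos: [0.53, 0.2726, 0.0388]
tool_rot: [0.0, 1.0, -0.001, -0.002]
force: [0.3, -0.8, -0.8]
finger_gap: 0.597
gripper_force: 0.0
```

Request:
move_arm(commands="0 0 0 0 0 0 0.2;0 0 0 0 0 0 -1;0 0 0 0 0 0 -1;0 0 0 0 0 0 -1;0 0 0 0 0 0 -1", grip_force=40)

```text
t: 12.95
tcp_pos: [0.5325, 0.274, 0.0424]
tool_rot: [-0.0, 1.0, 0.0, 0.001]
force: [-0.4, -2.1, 5.7]
finger_gap: 0.244
gripper_force: 39.2
```

Request:
move_arm(commands="0 0 0 0 0 0 -1;0 0 -30 0 0 0 -1;0 0 -60 0 0 0 -1;0 0 -90 0 0 0 -1;0 0 -105 0 0 0 -1")

```text
t: 13.58
tcp_pos: [0.5317, 0.2741, 0.1474]
tool_rot: [-0.0, 1.0, 0.0, 0.001]
force: [0.4, -0.4, -1.5]
finger_gap: 0.238
gripper_force: 39.5
```

Run:
```python
from h import *
st();plan(.575,-.0757,.14,96.2)
```

```text
{'t': 13.575, 'tcp_pos': [0.5317, 0.2741, 0.1474], 'tool_rot': [-0.0002, 1.0, 0.0004, 0.0009], 'q': [0.2893, 0.596, 1.5802, 0.0002, 0.9634, -1.2821], 'force': [0.4116, -0.3516, -1.5294], 'finger_gap': 0.2376, 'gripper_force': 39.528}
t 13.57 psi 90.03 row [ -43.1 -349.8    7.2] [ 0.04  0.11 -6.17] norm 353.0
```

Request:
move_arm(commands="-10 -60 0 0 0 -6.2 -1;-20 -120 0 0 0 -6.2 -1;-30 -180 0 0 0 -6.2 -1;-43 -240 0 0 0 -6.2 -1;-43 -300 0 0 0 -6.2 -1")

```text
t: 14.2
tcp_pos: [0.5751, -0.0282, 0.1454]
tool_rot: [-0.054, 0.999, 0.0, 0.0]
force: [0.8, -1.2, -0.9]
finger_gap: 0.242
gripper_force: 39.6
```

Run:
```python
from h import *
plan(.575,-.0757,.044,96.2)
```

```text
t 14.20 psi 96.23 row [  5.3 -47.2 101.4] [-0.    0.03  0.02] norm 112.0
```

Request:
move_arm(commands="5 -47 10 0 0 0 -1;5 -47 40 0 0 0 -1;5 -47 70 0 0 0 -1;5 -47 95 0 0 0 -1;5 -47 103 0 0 0 -1")

```text
t: 14.82
tcp_pos: [0.5729, -0.0729, 0.0408]
tool_rot: [-0.054, 0.999, 0.001, -0.002]
force: [0.4, -0.1, -0.8]
finger_gap: 0.239
gripper_force: 39.7
```

Request:
move_arm(commands="-4 0 1 0 0 0 -1;-8 0 1 0 0 0 -1;-11 -0.5 1 0 0 0 -1;-13 -0.5 1 0 0 0 -1;-13.5 -0.5 1 0 0 0 -1")

```text
t: 15.45
tcp_pos: [0.5884, -0.0725, 0.0423]
tool_rot: [-0.054, 0.999, -0.0, 0.0]
force: [0.8, 0.4, -0.8]
finger_gap: 0.238
gripper_force: 39.7
```

Run:
```python
from h import *
st();plan(.5891,-.0746,.040,96.2)
```

```text
{'t': 15.45, 'tcp_pos': [0.5884, -0.0725, 0.0423], 'tool_rot': [-0.0543, 0.9985, -0.0001, 0.0003], 'q': [-0.3109, 0.7499, 1.6475, -0.0, 0.7434, -1.9903], 'force': [0.7608, 0.4133, -0.8272], 'finger_gap': 0.238, 'gripper_force': 39.7211}
t 15.45 psi 96.22 row [-0.5 -2.2  2.3] [-0.02  0.04  0.03] norm 3.0
```

Request:
move_arm(commands="-0.5 0 0 0 0 0 -1;-1 0 1 0 0 0 -1;-1.5 0 2 0 0 0 -1;-2 0 2.5 0 0 0 -1;-2 0 2.5 0 0 0 -1")

```text
t: 16.08
tcp_pos: [0.5899, -0.0723, 0.0396]
tool_rot: [-0.054, 0.999, -0.0, -0.0]
force: [-1.1, -0.9, 0.6]
finger_gap: 0.243
gripper_force: 40.0
```

Request:
move_arm(commands="0 0 0 0 0 0 -0.4;0 0 0 0 0 0 0;0 0 0 0 0 0 0.2;0 0 -15 0 0 0 0.2;0 0 -40 0 0 0 0.2")

```text
t: 16.7
tcp_pos: [0.5896, -0.0721, 0.0799]
tool_rot: [-0.054, 0.999, 0.0, -0.001]
force: [-0.4, -0.1, 0.1]
finger_gap: 0.602
gripper_force: 0.0
```

Request:
move_arm(commands="10 20 -60 0 0 0 0.2;20 70 -100 0 0 0 0.2;40 130 -100 0 0 0 0.2;60 190 -100 0 0 0 0.2;80 250 -100 0 0 0 0.2")

```text
t: 17.32
tcp_pos: [0.4851, 0.1646, 0.1809]
tool_rot: [-0.054, 0.999, 0.0, 0.001]
force: [0.9, 0.3, 0.5]
finger_gap: 0.601
gripper_force: 0.0
```

Run:
```python
from h import *
st();plan(.4705,.3168,.14,130)
a=load('scene0')['image'].astype(int);b=snap('scene','scene1')['image'].astype(int)
d=(abs(a-b).sum(2)>90).astype(np.uint8)
n,l,stt,c=cv2.connectedComponentsWithStats(d)
for i in range(1,n):
  if stt[i,4]>15: print(stt[i],(c[i]/.64).round())
```

```text
{'t': 17.325, 'tcp_pos': [0.4851, 0.1646, 0.1809], 'tool_rot': [-0.0539, 0.9985, 0.0002, 0.0013], 'q': [0.1086, 0.448, 1.7673, 0.0002, 0.9236, -1.5702], 'force': [0.8657, 0.2776, 0.4522], 'finger_gap': 0.6008, 'gripper_force': 0.0}
t 17.32 psi 96.19 row [ -1.8 152.9  40.9] [-3.000e-02  1.500e-01 -3.382e+01] norm 158.0
[  294     0   116   194 10260] [531. 117.]
[ 455    0   57   75 2242] [746.  41.]
[425  65  30  36 718] [689. 126.]
[369  87  22  24 168] [589. 154.]
[ 420   86   90   51 1954] [736. 178.]
[197 142  67  32 847] [360. 245.]
[220 187  45  64 834] [374. 334.]
[473 187  39  22 447] [778. 304.]
[425 191  58  32 532] [706. 327.]
[309 251  34  42 678] [506. 426.]
[374 287   9   8  19] [591. 454.]
[392 307  15  15  73] [623. 490.]
[481 344  31  24 188] [779. 556.]
```

Request:
move_arm(commands="-2 50 20 0 0 -10 0.2;-2 110 41 0 0 -20 0.2;-2 153 41 0 0 -30 0.2;-2 153 41 0 0 -33.8 0.2;-2 153 41 0 0 -33.8 0.2")

```text
t: 18.0
tcp_pos: [0.471, 0.3159, 0.1391]
tool_rot: [-0.342, 0.94, -0.0, 0.0]
force: [-0.1, -0.5, 0.3]
finger_gap: 0.6
gripper_force: 0.0
```

Run:
```python
from h import *
plan(.4708,.3169,.0425,130)
```

```text
t 18.00 psi 130.05 row [-0.5  0.9 96.6] [-0.02  0.05  0.05] norm 97.0
```

Request:
move_arm(commands="0 0.5 40 0 0 0 0.2;0 0.5 75 0 0 0 0.2;0 0.5 92 0 0 0 0.2;0 0.5 97 0 0 0 0.2;0 0.5 97 0 0 0 0.2")

```text
t: 18.62
tcp_pos: [0.4713, 0.3157, 0.0421]
tool_rot: [-0.342, 0.94, 0.0, 0.001]
force: [-0.9, -0.2, -0.6]
finger_gap: 0.596
gripper_force: 0.0
```

Request:
move_arm(commands="0 0.5 0 0 0 0 -1;0 0.5 0 0 0 0 -1;0 0.5 0 0 0 0 -1;0 0.5 0 0 0 0 -1;0 0.5 0 0 0 0 -1")

```text
t: 19.25
tcp_pos: [0.4709, 0.3165, 0.0425]
tool_rot: [-0.342, 0.94, 0.0, 0.001]
force: [-0.4, 0.9, 6.6]
finger_gap: 0.245
gripper_force: 39.1
```

Request:
move_arm(commands="0 0 -30 0 0 0 -1;0 0 -60 0 0 0 -1;0 0 -90 0 0 0 -1;0 0 -105 0 0 0 -1;0 0 -105 0 0 0 -1")

```text
t: 19.88
tcp_pos: [0.4707, 0.3162, 0.147]
tool_rot: [-0.342, 0.94, 0.0, 0.001]
force: [-0.1, -0.5, -1.0]
finger_gap: 0.24
gripper_force: 39.7
```

Run:
```python
from h import *
st();plan(.57,-.0058,.14,90.5)
```

```text
{'t': 19.875, 'tcp_pos': [0.4707, 0.3162, 0.147], 'tool_rot': [-0.3422, 0.9396, 0.0, 0.0009], 'q': [0.3946, 0.5617, 1.6602, -0.0001, 0.918, -1.8747], 'force': [-0.1136, -0.4718, -0.9947], 'finger_gap': 0.2399, 'gripper_force': 39.723}
t 19.88 psi 130.02 row [ 131.1 -310.5    7. ] [ 0.    0.1  39.52] norm 337.0
```

Request:
move_arm(commands="24 -57 0 0 0 10 -1;48 -114 0 0 0 20 -1;72 -171 0 0 0 30 -1;96 -228 0 0 0 39.5 -1;116 -275 0 0 0 39.5 -1")

```text
t: 20.5
tcp_pos: [0.558, 0.0285, 0.1447]
tool_rot: [-0.003, 1.0, 0.0, -0.001]
force: [0.6, -0.1, -1.4]
finger_gap: 0.243
gripper_force: 39.9
```

Run:
```python
from h import *
plan(.572,-.0057,.0420,90.5)
```

```text
t 20.50 psi 90.39 row [-14.1 -34.4 102.7] [ 0.02 -0.15 -0.1 ] norm 109.0
```

Request:
move_arm(commands="-14 -34 15 0 0 0 -1;-14 -34 50 0 0 0 -1;-14 -34 80 0 0 0 -1;-14 -34 98 0 0 0 -1;-14 -34 102 0 0 0 -1")

```text
t: 21.12
tcp_pos: [0.5714, -0.0027, 0.0425]
tool_rot: [-0.005, 1.0, 0.0, -0.002]
force: [-0.6, -0.0, -1.2]
finger_gap: 0.242
gripper_force: 39.9
```

Request:
move_arm(commands="-4 0 0 0 0 0 -1;-8 0.5 0 0 0 0 -1;-10 1 0 0 0 0 -1;-11 1 0 0 0 0 -1;-11 1 0 0 0 0 -1")

```text
t: 21.75
tcp_pos: [0.5838, -0.0019, 0.0447]
tool_rot: [-0.005, 1.0, -0.0, 0.0]
force: [0.5, -0.6, -2.2]
finger_gap: 0.239
gripper_force: 39.9
```

Run:
```python
from h import *
st();plan(.5849,-.0048,.0397,90.5)
```

```text
{'t': 21.75, 'tcp_pos': [0.5838, -0.0019, 0.0447], 'tool_rot': [-0.0046, 1.0, -0.0001, 0.0002], 'q': [-0.1945, 0.7386, 1.6705, -0.0, 0.7321, -1.7745], 'force': [0.5011, -0.597, -2.2254], 'finger_gap': 0.2394, 'gripper_force': 39.9488}
t 21.75 psi 90.53 row [-1.1 -3.   5. ] [-0.01  0.02  0.03] norm 6.0
```

Request:
move_arm(commands="0 -2 2 0 0 0 -1;-0.5 -2 4 0 0 0 -1;-1 -2 5 0 0 0 -1;-1.5 -2 5 0 0 0 -1;-1.5 -2 5 0 0 0 -1")

```text
t: 22.38
tcp_pos: [0.5846, -0.0038, 0.0396]
tool_rot: [-0.005, 1.0, 0.0, -0.001]
force: [-2.9, 0.4, 3.2]
finger_gap: 0.24
gripper_force: 40.3
```

Run:
```python
from h import *
st()
```

```text
{'t': 22.375, 'tcp_pos': [0.5846, -0.0038, 0.0396], 'tool_rot': [-0.0046, 1.0, 0.0, -0.0006], 'q': [-0.1975, 0.7482, 1.6685, -0.0003, 0.7261, -1.7773], 'force': [-2.866, 0.3697, 3.2157], 'finger_gap': 0.2402, 'gripper_force': 40.3139}
```

Contact on both bar and bench; release and go for T3.

Request:
move_arm(commands="0 0 0 0 0 0 -0.4;0 0 0 0 0 0 0;0 0 0 0 0 0 0.2;0 0 -15 0 0 0 0.2;0 0 -40 0 0 0 0.2")

```text
t: 23.0
tcp_pos: [0.5847, -0.0038, 0.0798]
tool_rot: [-0.005, 1.0, 0.0, -0.001]
force: [0.4, 0.5, 0.5]
finger_gap: 0.601
gripper_force: 0.0
```

Request:
move_arm(commands="10 20 -60 0 0 0 0.2;20 70 -100 0 0 0 0.2;40 130 -100 0 0 0 0.2;60 190 -100 0 0 0 0.2;80 250 -100 0 0 0 0.2")

```text
t: 23.62
tcp_pos: [0.5042, 0.2424, 0.181]
tool_rot: [-0.004, 1.0, 0.0, 0.001]
force: [0.9, 0.5, -0.1]
finger_gap: 0.595
gripper_force: 0.0
```

Run:
```python
from h import *
st();plan(.5146,.3766,.14,146)
a=load('scene1')['image'].astype(int);b=snap('scene','scene2')['image'].astype(int)
d=(abs(a-b).sum(2)>90).astype(np.uint8);d[:160]=0
n,l,stt,c=cv2.connectedComponentsWithStats(d)
for i in range(1,n):
  if stt[i,4]>15: print(stt[i],(c[i]/.64).round())
```

```text
{'t': 23.625, 'tcp_pos': [0.5042, 0.2424, 0.181], 'tool_rot': [-0.0043, 1.0, 0.0003, 0.0012], 'q': [0.2484, 0.504, 1.6517, 0.0001, 0.9833, -1.3311], 'force': [0.9027, 0.5122, -0.0966], 'finger_gap': 0.5952, 'gripper_force': 0.0}
t 23.62 psi 90.50 row [-11.5 134.1  41.1] [-3.000e-02  1.500e-01 -5.551e+01] norm 141.0
[295 160  30  42 529] [487. 277.]
[ 329  160   32   57 1029] [536. 293.]
[324 184   4   7  22] [509. 292.]
[236 200  28  29 417] [389. 336.]
[347 255   7   7  34] [547. 403.]
[337 257  10  22 125] [533. 418.]
[351 260  67  65 832] [597. 461.]
[345 267   8   6  35] [544. 421.]
[379 307  33  31 291] [620. 503.]
[ 421  312   91   70 1271] [737. 544.]
```

Run:
```python
from h import *
snap('wrist','w7')
a=cv2.imread('pics/scene2.png')[220:345,180:430];b=cv2.imread('pics/w7.png')[0:250]
a=cv2.resize(a,None,fx=2,fy=2,interpolation=cv2.INTER_CUBIC)
b=cv2.resize(b,None,fx=1.3,fy=1.3,interpolation=cv2.INTER_CUBIC)
c=np.zeros((600,800,3),np.uint8);c[:250,:500]=a;c[255:255+b.shape[0],:b.shape[1]]=b
cv2.imwrite('pics/w7b.png',c)
```

```text
(no output)
```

View pics/w7b.png

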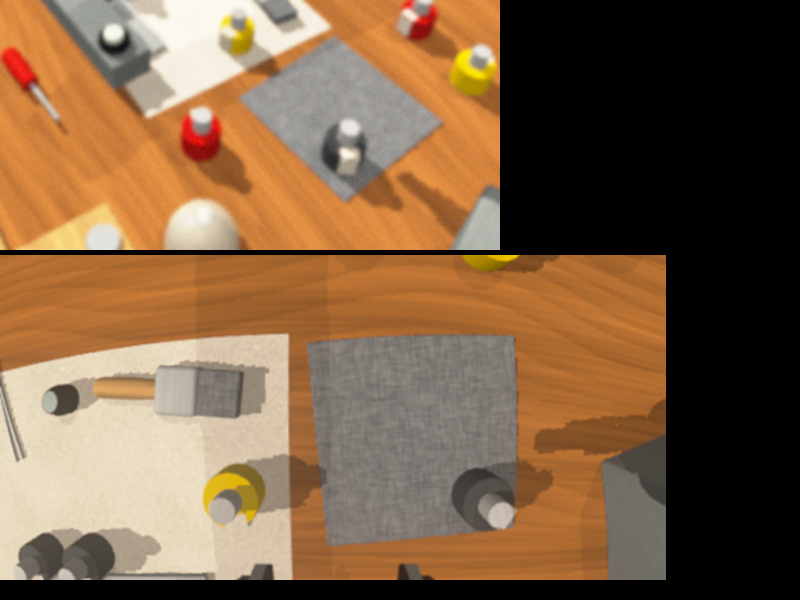

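Run:
```python
from h import *
s=load('w7');W=lambda u,v,z:world(s,u/1.3,(v-255)/1.3,z,True)
print(W(500,514,.063),W(22,572,.06),W(75,572,.06),W(225,507,.06))
```

```text
[0.5139 0.3763 0.063 ] [ 0.5847 -0.0672  0.06  ] [0.577  0.0112 0.06  ] [0.5115 0.1687 0.06  ]
```

Request:
move_arm(commands="-11 40 15 0 0 -10 0.2;-11 90 35 0 0 -20 0.2;-11 134 41 0 0 -30 0.2;-11 134 41 0 0 -39.5 0.2;-11 134 41 0 0 -39.5 0.2")

```text
t: 24.35
tcp_pos: [0.5146, 0.3746, 0.1389]
tool_rot: [-0.342, 0.94, -0.0, 0.0]
force: [1.0, -0.2, 0.3]
finger_gap: 0.599
gripper_force: 0.0
```

Run:
```python
from h import *
plan(.5144,.3765,.0425,130)
```

```text
t 24.35 psi 129.92 row [-1.   1.7 96.4] [-0.03  0.02 -0.06] norm 96.0
```

Request:
move_arm(commands="-1 1 40 0 0 0 0.2;-1 1 75 0 0 0 0.2;-1 1 92 0 0 0 0.2;-1 1 97 0 0 0 0.2;-1 1 97 0 0 0 0.2")

```text
t: 24.98
tcp_pos: [0.5152, 0.3761, 0.0422]
tool_rot: [-0.342, 0.94, 0.0, 0.001]
force: [0.3, 0.9, -0.2]
finger_gap: 0.595
gripper_force: 0.0
```

Request:
move_arm(commands="0 0.5 0 0 0 0 -1;0 0.5 0 0 0 0 -1;0 0.5 0 0 0 0 -1;0 0.5 0 0 0 0 -1;0 0.5 0 0 0 0 -1")

```text
t: 25.6
tcp_pos: [0.5148, 0.3771, 0.0427]
tool_rot: [-0.342, 0.94, 0.0, 0.001]
force: [-1.0, -0.5, 6.6]
finger_gap: 0.241
gripper_force: 39.1
```

Request:
move_arm(commands="0 0 -30 0 0 0 -1;0 0 -60 0 0 0 -1;0 0 -90 0 0 0 -1;0 0 -105 0 0 0 -1;0 0 -105 0 0 0 -1")

```text
t: 26.22
tcp_pos: [0.5145, 0.3767, 0.1471]
tool_rot: [-0.342, 0.94, 0.0, 0.001]
force: [0.0, -0.0, -2.1]
finger_gap: 0.237
gripper_force: 39.6
```

Run:
```python
from h import *
st();plan(.565,.065,.14,73.7)
```

```text
{'t': 26.225, 'tcp_pos': [0.5145, 0.3767, 0.1471], 'tool_rot': [-0.3422, 0.9396, 0.0001, 0.0008], 'q': [0.457, 0.6424, 1.4757, -0.0001, 1.0219, -1.8123], 'force': [0.0353, -0.0041, -2.1023], 'finger_gap': 0.2373, 'gripper_force': 39.5987}
t 26.23 psi 130.02 row [ 161.7 -271.1    6.9] [2.000e-02 1.000e-01 5.632e+01] norm 316.0
```

Request:
move_arm(commands="28 -48 0 0 0 10 -1;56 -96 0 0 0 20 -1;84 -144 0 0 0 30 -1;112 -192 0 0 0 40 -1;140 -235 0 0 0 50 -1")

```text
t: 26.85
tcp_pos: [0.5573, 0.1045, 0.1448]
tool_rot: [0.09, 0.996, -0.0, -0.001]
force: [0.0, -0.7, -1.2]
finger_gap: 0.242
gripper_force: 39.7
```

Run:
```python
from h import *
plan(.567,.0655,.045,73.7)
```

```text
t 26.85 psi 79.66 row [-16.8 -36.6  99.7] [-0.04 -0.15  5.97] norm 108.0
```

Request:
move_arm(commands="-17 -37 10 0 0 6 -1;-17 -37 45 0 0 6 -1;-17 -37 78 0 0 6 -1;-17 -37 96 0 0 6 -1;-17 -37 99 0 0 6 -1")

```text
t: 27.48
tcp_pos: [0.567, 0.0673, 0.0455]
tool_rot: [0.139, 0.99, -0.0, -0.002]
force: [-0.5, -0.6, -1.0]
finger_gap: 0.237
gripper_force: 39.8
```

Request:
move_arm(commands="-3 1 0 0 0 0 -1;-6 2 0 0 0 0 -1;-8 3 0 0 0 0 -1;-9 3.5 0 0 0 0 -1;-9 3.5 0 0 0 0 -1")

```text
t: 28.1
tcp_pos: [0.5782, 0.068, 0.0477]
tool_rot: [0.139, 0.99, 0.0, 0.0]
force: [0.2, -0.2, -2.0]
finger_gap: 0.24
gripper_force: 39.8
```

Run:
```python
from h import *
st();plan(.5797,.066,.0397,73.7)
```

```text
{'t': 28.1, 'tcp_pos': [0.5782, 0.068, 0.0477], 'tool_rot': [0.139, 0.9903, 0.0, 0.0003], 'q': [-0.0748, 0.7324, 1.6739, -0.0, 0.7348, -1.3667], 'force': [0.2446, -0.2053, -1.9893], 'finger_gap': 0.2398, 'gripper_force': 39.7897}
t 28.10 psi 74.02 row [-2.  -1.5  8. ] [0.01 0.03 0.32] norm 8.0
```

Request:
move_arm(commands="0 0 3 0 0 0.3 -1;0 0 6 0 0 0.3 -1;-0.5 0 8 0 0 0.3 -1;-1.3 0.5 8 0 0 0.3 -1;-1.8 0.7 8.2 0 0 0.3 -1")

```text
t: 28.72
tcp_pos: [0.5784, 0.0681, 0.0396]
tool_rot: [0.141, 0.99, -0.0, -0.002]
force: [-4.5, -0.7, 8.1]
finger_gap: 0.236
gripper_force: 40.5
```

Run:
```python
from h import *
st()
```

```text
{'t': 28.725, 'tcp_pos': [0.5784, 0.0681, 0.0396], 'tool_rot': [0.1414, 0.9899, -0.0004, -0.0017], 'q': [-0.0743, 0.7469, 1.6726, -0.0007, 0.7255, -1.3607], 'force': [-4.5389, -0.7033, 8.112], 'finger_gap': 0.2365, 'gripper_force': 40.5118}
```

Request:
move_arm(commands="0 0 -0.5 0 0 0 -0.4;0 0 -0.5 0 0 0 0;0 0 -0.5 0 0 0 0.2;0 0 -15 0 0 0 0.2;0 0 -40 0 0 0 0.2")

```text
t: 29.35
tcp_pos: [0.5794, 0.0682, 0.0795]
tool_rot: [0.142, 0.99, -0.0, -0.001]
force: [0.0, -0.3, -0.3]
finger_gap: 0.601
gripper_force: 0.0
```

Run:
```python
from h import *
plan(.53,0,.21,94)
```

```text
t 29.35 psi 73.72 row [  28.5  -79.4 -130.4] [ -0.    -0.1  -20.29] norm 155.0
```

Request:
move_arm(commands="0 0 -50 0 0 0 0.2;20 -40 -100 0 0 -10 0.2;28 -79 -130 0 0 -20.3 0.2;28 -79 -130 0 0 -20.3 0.2;28 -79 -130 0 0 -20.3 0.2")

```text
t: 29.98
tcp_pos: [0.5309, 0.0004, 0.2096]
tool_rot: [-0.034, 0.999, 0.0, 0.0]
force: [-0.3, 0.1, -0.4]
finger_gap: 0.6
gripper_force: 0.0
```

Run:
```python
from h import *
st();snap('wrist','w8')
crop('w8','w8b',110,130,290,140,2.75)
```

```text
{'t': 29.975, 'tcp_pos': [0.5309, 0.0004, 0.2096], 'tool_rot': [-0.034, 0.9994, 0.0002, 0.0004], 'q': [-0.2101, 0.43, 1.6923, 0.0006, 1.0186, -1.8494], 'force': [-0.2825, 0.0937, -0.4411], 'finger_gap': 0.6003, 'gripper_force': 0.0}
```

View pics/w8b.png

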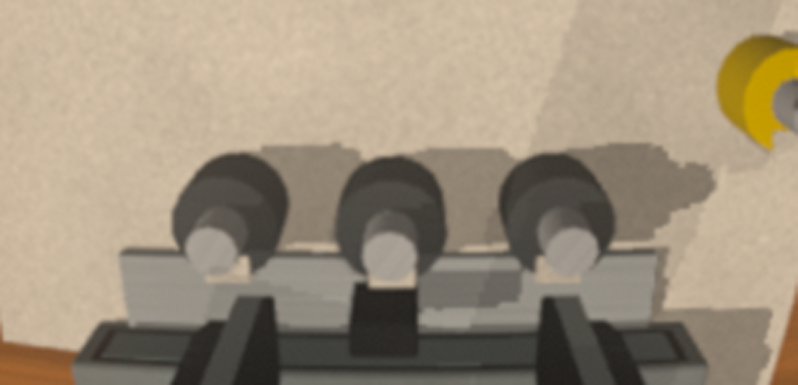

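Run:
```python
from h import *
s=load('w8');W=lambda u,v,z:world(s,110+u/2.75,130+v/2.75,z,True)
for k,ls in(((211,250),[(207,282),(250,279)]),((389,257),[(370,288),(415,288)]),((571,250),[(537,280),(580,280)])):
  a=W(*k,.06);L=[W(*l,.036) for l in ls];an=[]
  for p in L:
    d=p-a;an.append(np.degrees(np.arctan2(d[1],d[0])))
  m=(L[0]+L[1])/2-a;print(a,np.round(an,1),np.mean(an).round(1),[np.hypot(*(p-a)[:2]).round(4) for p in L])
  # gap to bar front line
  n=np.array([np.cos(np.radians(4.2)),np.sin(np.radians(4.2))]);print('dist to bar front',(n@(np.array([.6084,-.003])-a[:2])).round(4))
```

```text
[ 0.5879 -0.0738  0.06  ] [-16.2  26. ] 4.9 [np.float64(0.0279), np.float64(0.0263)]
dist to bar front 0.0256
[ 0.5854 -0.0027  0.06  ] [-15.1  26. ] 5.5 [np.float64(0.0272), np.float64(0.0278)]
dist to bar front 0.0229
[0.578 0.069 0.06 ] [-15.2  26.5] 5.6 [np.float64(0.0263), np.float64(0.0274)]
dist to bar front 0.025
```

Run:
```python
from h import *
for z in(.05,.055,.06,.065,.07,.075):
  print(z,world(load('w1'),90+685/4,180+158/4,z,True)[:2],world(load('scene0'),370*.64,371*.64,z)[:2],world(load('side0'),165+427/3.3,135+111/3.3,z)[:2])
plan(.671,.113,.16,94)
```

```text
0.05 [0.6824 0.1168] [0.6706 0.1095] [0.6846 0.1369]
0.055 [0.6802 0.1167] [0.6726 0.1135] [0.6799 0.1281]
0.06 [0.678  0.1166] [0.6746 0.1176] [0.6753 0.1193]
0.065 [0.6758 0.1165] [0.6767 0.1217] [0.6706 0.1105]
0.07 [0.6736 0.1165] [0.6787 0.1258] [0.666  0.1017]
0.075 [0.6714 0.1164] [0.6807 0.1299] [0.6613 0.0929]
t 30.02 psi 93.98 row [-147.7  102.2   48.8] [ 0.03 -0.03 -0.03] norm 186.0
```

Request:
move_arm(commands="-50 35 0 0 0 0 -1;-100 70 20 0 0 0 -1;-152 106 50 0 0 0 -1;-152 106 90 0 0 0 -1;-152 106 125 0 0 0 -1")

```text
t: 30.65
tcp_pos: [0.6744, 0.1192, 0.0799]
tool_rot: [-0.036, 0.999, 0.0, -0.002]
force: [0.3, 0.2, 0.0]
finger_gap: 0.0
gripper_force: 0.0
```

Run:
```python
from h import *
st();plan(.675,.117,.062,94)
```

```text
{'t': 30.65, 'tcp_pos': [0.6744, 0.1192, 0.0799], 'tool_rot': [-0.0362, 0.9993, 0.0002, -0.0019], 'q': [0.0121, 0.7852, 1.3782, 0.0004, 0.982, -1.6314], 'force': [0.2767, 0.2213, 0.0033], 'finger_gap': 0.0002, 'gripper_force': 0.0}
t 30.65 psi 94.17 row [-0.5 -2.3 17.9] [ 0.03 -0.22  0.15] norm 18.0
```

Request:
move_arm(commands="0 -2 10 0 0 0 -1;0 -2 18 0 0 0 -1;0 -2 20 0 0 0 -1;0 -2 22 0 0 0 -1;0 -2 24 0 0 0 -1")

```text
t: 31.28
tcp_pos: [0.6757, 0.1147, 0.0617]
tool_rot: [-0.035, 0.999, 0.0, 0.001]
force: [-2.6, 0.9, 5.3]
finger_gap: 0.004
gripper_force: 2.2
```

Request:
move_arm(commands="0 0 1 0 0 0 -1;0 0 2 0 0 0 -1;0 0 3 0 0 0 -1;0 0 3 0 0 0 -1;0 0 3 0 0 0 -1")

```text
t: 31.9
tcp_pos: [0.6758, 0.1147, 0.0609]
tool_rot: [-0.035, 0.999, -0.0, 0.001]
force: [-5.5, 1.2, 15.4]
finger_gap: -0.003
gripper_force: 8.2
```

Run:
```python
from h import *
snap('side','side1')
a=[cv2.resize(cv2.imread('pics/%s.png'%f)[155:195,265:325],None,fx=6.6,fy=6.6,interpolation=cv2.INTER_CUBIC) for f in('side0','side1')]
b=cv2.resize(cv2.imread('pics/side1.png')[140:240,190:360],None,fx=3,fy=3,interpolation=cv2.INTER_CUBIC)
c=np.zeros((570,800,3),np.uint8);c[:264,:396]=a[0];c[:264,400:796]=a[1];c[268:568,:510]=b
cv2.imwrite('pics/bt.png',c);st()
```

```text
{'t': 31.95, 'tcp_pos': [0.6758, 0.1147, 0.0609], 'tool_rot': [-0.0351, 0.9994, 0.0, 0.001], 'q': [0.0055, 0.8094, 1.3887, 0.0001, 0.9414, -1.6356], 'force': [-6.1305, 1.2656, 16.1472], 'finger_gap': 0.0007, 'gripper_force': 8.1656}
```

View pics/bt.png

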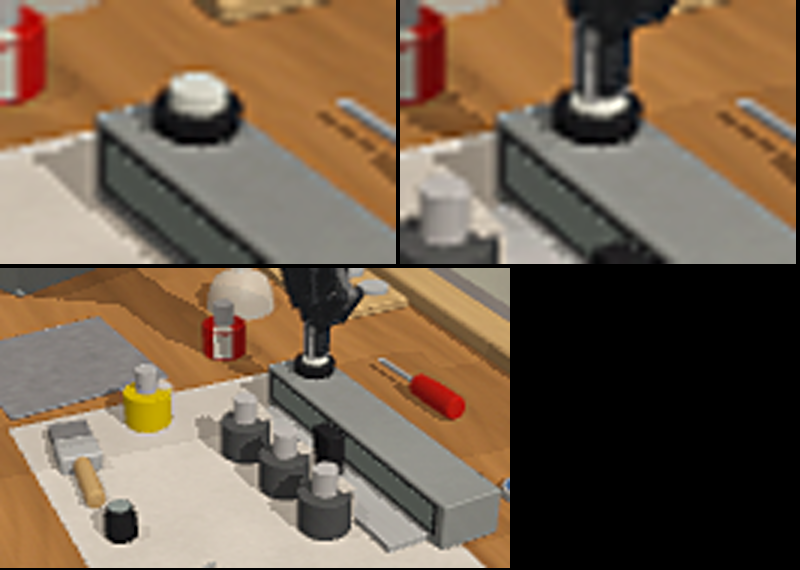

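Request:
move_arm(commands="0 0 -20 0 0 0 -1;0 0 -60 0 0 0 -1;0 0 -95 0 0 0 -1;20 -60 -95 0 0 0 0.2;40 -114 -95 0 0 0 0.2")

```text
t: 32.58
tcp_pos: [0.6442, -0.0033, 0.1536]
tool_rot: [-0.036, 0.999, -0.001, 0.002]
force: [0.1, -0.5, -0.7]
finger_gap: 0.417
gripper_force: 0.0
```

Run:
```python
from h import *
plan(.6285,-.0032,.017,94.2)
```

```text
t 32.58 psi 94.10 row [ 16.2   1.5 136.5] [-0.11  0.22 -0.07] norm 137.0
```

Request:
move_arm(commands="15 1 30 0 0 0 0.2;15 1 60 0 0 0 0.2;15 1 65 0 0 0 0.2;15 1 65 0 0 0 0.2;15 1 65 0 0 0 0.2")

```text
t: 33.2
tcp_pos: [0.6296, -0.002, 0.0886]
tool_rot: [-0.035, 0.999, -0.0, 0.001]
force: [0.1, 0.4, -0.8]
finger_gap: 0.6
gripper_force: 0.0
```

Run:
```python
from h import *
plan(.6285,-.0032,.017,94.2);st()
```

```text
t 33.20 psi 94.04 row [ 1.4 -1.  71.6] [-0.05  0.17 -0.15] norm 72.0
{'t': 33.2, 'tcp_pos': [0.6296, -0.002, 0.0886], 'tool_rot': [-0.0353, 0.9994, -0.0004, 0.0015], 'q': [-0.1804, 0.7125, 1.5334, -0.0002, 0.8926, -1.8217], 'force': [0.0623, 0.4462, -0.8039], 'finger_gap': 0.5999, 'gripper_force': 0.0}
```

Request:
move_arm(commands="1 -1 25 0 0 -0.2 0.2;1 -1 50 0 0 -0.2 0.2;1 -1 66 0 0 -0.2 0.2;1 -1 71 0 0 -0.2 0.2;1 -1 71 0 0 -0.2 0.2")

```text
t: 33.83
tcp_pos: [0.6277, -0.0031, 0.0165]
tool_rot: [-0.037, 0.999, -0.0, 0.0]
force: [-0.2, -0.3, 0.5]
finger_gap: 0.598
gripper_force: 0.0
```

Request:
move_arm(commands="0 0 0 0 0 0 0;0 0 0 0 0 0 -0.2;0 0 0 0 0 0 -1;0 0 0 0 0 0 -1;0 0 0 0 0 0 -1", grip_force=70)

```text
t: 34.45
tcp_pos: [0.6278, -0.0032, 0.0171]
tool_rot: [-0.037, 0.999, -0.0, 0.001]
force: [-0.8, -1.2, 5.3]
finger_gap: 0.339
gripper_force: 70.5
```

Run:
```python
from h import *
st();print(psi())
```

```text
{'t': 34.45, 'tcp_pos': [0.6278, -0.0032, 0.0171], 'tool_rot': [-0.0368, 0.9993, -0.0002, 0.0006], 'q': [-0.1828, 0.8188, 1.5601, -0.0002, 0.7614, -1.8271], 'force': [-0.7675, -1.2406, 5.3048], 'finger_gap': 0.339, 'gripper_force': 70.5035}
94.21213869665253
```

Request:
move_arm(commands="0 0 -4 0 0 0 -1;0 0 -12 0 0 0 -1;0 0 -25 0 0 0 -1;0 0 -45 0 0 0 -1;0 0 -70 0 0 0 -1")

```text
t: 35.08
tcp_pos: [0.6267, -0.003, 0.0874]
tool_rot: [-0.037, 0.999, 0.0, -0.001]
force: [0.2, 0.6, -5.0]
finger_gap: 0.347
gripper_force: 69.6
```

Request:
move_arm(commands="0 0 -25 0 0 0 -1;0 0 -60 0 0 0 -1;0 0 -75 0 0 0 -1;0 0 -75 0 0 0 -1;0 0 -75 0 0 0 -1")

```text
t: 35.7
tcp_pos: [0.6261, -0.0029, 0.1601]
tool_rot: [-0.037, 0.999, 0.0, -0.001]
force: [-0.4, -0.2, -5.9]
finger_gap: 0.34
gripper_force: 69.8
```

Run:
```python
from h import *
st();plan(.485,-.284,.16,2.8)
```

```text
{'t': 35.7, 'tcp_pos': [0.6261, -0.0029, 0.1601], 'tool_rot': [-0.0368, 0.9993, 0.0003, -0.0014], 'q': [-0.1828, 0.6136, 1.4933, -0.0001, 1.0376, -1.8272], 'force': [-0.4187, -0.2269, -5.8707], 'finger_gap': 0.3405, 'gripper_force': 69.8322}
t 35.70 psi 94.22 row [ 161.4 -270.     0.3] [-0.1  -0.16 91.42] norm 315.0
```

Request:
move_arm(commands="10 -45 0 0 0 8 -1;40 -95 0 0 0 18 -1;70 -140 0 0 0 28 -1;100 -185 0 0 0 38 -1;130 -225 0 0 0 48 -1")

```text
t: 36.33
tcp_pos: [0.5126, -0.2382, 0.1597]
tool_rot: [0.376, 0.927, 0.0, -0.001]
force: [0.8, -0.5, -5.4]
finger_gap: 0.343
gripper_force: 70.3
```

Run:
```python
from h import *
plan(.4855,-.284,.14,3)
```

```text
t 36.33 psi 45.86 row [-12.5 -51.7  19.7] [-0.08 -0.13 42.87] norm 57.0
```

Request:
move_arm(commands="-3 -15 0 0 0 10 -1;-6 -30 5 0 0 20 -1;-10 -45 10 0 0 30 -1;-12 -51 15 0 0 40 -1;-12 -51 20 0 0 43 -1")

```text
t: 36.95
tcp_pos: [0.4866, -0.2822, 0.1395]
tool_rot: [0.688, 0.725, -0.0, -0.002]
force: [0.3, 0.7, -4.8]
finger_gap: 0.34
gripper_force: 70.7
```

Request:
move_arm(commands="0 0 0 0 0 0 -1;0 0 0 0 0 0 -1;0 0 30 0 0 0 -1;0 0 60 0 0 0 -1;0 0 80 0 0 0 -1")

```text
t: 37.58
tcp_pos: [0.4874, -0.2817, 0.06]
tool_rot: [0.687, 0.727, -0.0, -0.001]
force: [-0.2, 0.3, -5.4]
finger_gap: 0.343
gripper_force: 70.5
```

Run:
```python
from h import *
st();plan(.4855,-.284,.0215,3)
```

```text
{'t': 37.575, 'tcp_pos': [0.4874, -0.2817, 0.06], 'tool_rot': [0.6866, 0.727, -0.0, -0.0006], 'q': [-0.7225, 0.6965, 1.7182, -0.0, 0.7282, -0.7797], 'force': [-0.1521, 0.3058, -5.3771], 'finger_gap': 0.3434, 'gripper_force': 70.5007}
t 37.58 psi 3.28 row [-2.2 -2.  38.5] [-0.05 -0.05  0.28] norm 39.0
```

Request:
move_arm(commands="-2 -2 20 0 0 0.3 -1;-2 -2 32 0 0 0.3 -1;-2 -2 37 0 0 0.3 -1;-2 -2 39 0 0 0.3 -1;-2 -2 39.5 0 0 0.3 -1")

```text
t: 38.2
tcp_pos: [0.4861, -0.2845, 0.0222]
tool_rot: [0.689, 0.725, 0.0, 0.001]
force: [0.1, -0.4, -6.5]
finger_gap: 0.34
gripper_force: 70.5
```

Run:
```python
from h import *
st()
```

```text
{'t': 38.2, 'tcp_pos': [0.4861, -0.2845, 0.0222], 'tool_rot': [0.6888, 0.725, 0.0, 0.0006], 'q': [-0.7278, 0.7614, 1.7303, 0.0, 0.6488, -0.779], 'force': [0.1022, -0.3577, -6.4697], 'finger_gap': 0.34, 'gripper_force': 70.5266}
```

Request:
move_arm(commands="0 0 0.5 0 0 0 -1;0 0 1 0 0 0 -1;0 0 1.5 0 0 0 -1;0 0 2 0 0 0 -1;0 0 2 0 0 0 -1")

```text
t: 38.83
tcp_pos: [0.486, -0.2844, 0.0211]
tool_rot: [0.689, 0.725, -0.0, 0.001]
force: [-1.1, 1.4, 6.1]
finger_gap: 0.338
gripper_force: 72.2
```

Request:
move_arm(commands="0 0 0 0 0 0 -0.2;0 0 0 0 0 0 0.2;0 0 0 0 0 0 0.5;0 0 -20 0 0 0 0.5;0 0 -60 0 0 0 0.5")

```text
t: 39.45
tcp_pos: [0.4847, -0.2835, 0.0787]
tool_rot: [0.689, 0.725, -0.0, -0.002]
force: [1.4, 0.3, -0.5]
finger_gap: 0.75
gripper_force: 0.0
```

Request:
move_arm(commands="0 0 -50 0 0 0 0.5;20 0 -100 0 0 0 0.5;30 0 -120 0 0 0 0.5;40 0 -140 0 0 0 0.5;40 0 -140 0 0 0 0.5")

```text
t: 40.08
tcp_pos: [0.4844, -0.2443, 0.2211]
tool_rot: [0.689, 0.725, 0.0, 0.002]
force: [-0.5, 0.2, -0.1]
finger_gap: 0.75
gripper_force: 0.0
```

Run:
```python
from h import *
st();snap('wrist','w9')
s=snap('side','side2')
a=cv2.resize(cv2.imread('pics/w9.png'),(400,300));b=cv2.resize(cv2.imread('pics/side2.png')[140:215,220:320],(400,300),interpolation=cv2.INTER_CUBIC)
c=cv2.resize(snap('scene','scene3')['image'][150:330,150:430,::-1],(430,276),interpolation=cv2.INTER_CUBIC)
o=np.zeros((600,800,3),np.uint8);o[:300,:400]=a;o[:300,400:]=b;o[304:580,:430]=c
cv2.imwrite('pics/fin.png',o)
```

```text
{'t': 40.075, 'tcp_pos': [0.4844, -0.2443, 0.2211], 'tool_rot': [0.6885, 0.7252, 0.0002, 0.0017], 'q': [-0.6732, 0.4285, 1.6538, 0.0, 1.0558, -0.7251], 'force': [-0.549, 0.2362, -0.1487], 'finger_gap': 0.7503, 'gripper_force': 0.0}
```

View pics/fin.png

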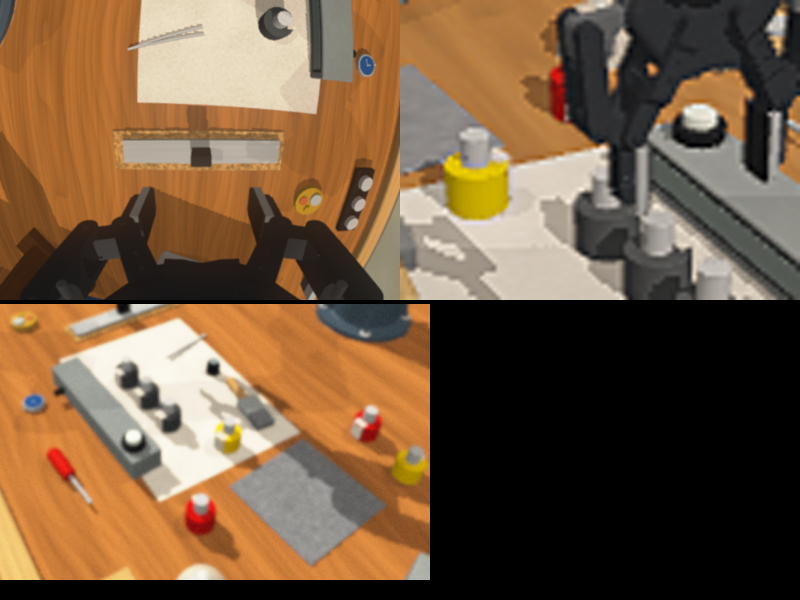

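Run:
```python
from h import *
s=load('scene3')
for u,v in((125,364),(150,382),(173,406)): print(world(s,150+u*280/430,150+(v-304)*180/276,.06))
w=load('w9');print(world(w,284*1.28,18*1.28,.06,True))
# tin appearance: compare side1 (standing at press) vs side2 around the tins
a=load('side1')['image'].astype(int);b=load('side2')['image'].astype(int)
d=(abs(a-b).sum(2)>120)[180:240,255:320];print(d.mean())
for r in d[::3]: print(''.join('#' if x else '.' for x in r[::2]))
```

```text
[ 0.5968 -0.0595  0.06  ]
[0.5812 0.0103 0.06  ]
[0.5778 0.0863 0.06  ]
[ 0.5875 -0.0747  0.06  ]
0.09564102564102564
.........###.#............#####..
.........###.#.............##....
.........###.....................
.#........###..#.................
............##...#...##..........
..................#..####........
....................##.##........
.................#..###.#........
...................######........
......#...#........#....##.......
..........#........#.......#.....
.............................#...
...............................#.
................................#
.................................
...........................##....
.............................#...
..............................##.
................................#
.................................
```

Run:
```python
from h import *
plan(.531,.0004,.2096,94)
```

```text
t 40.23 psi 2.90 row [242.   60.1   9.3] [-2.000e-02 -9.000e-02 -9.109e+01] norm 250.0
```

Request:
move_arm(commands="48 12 0 0 0 -10 0.2;96 24 0 0 0 -20 0.2;144 36 0 0 0 -30 0.2;192 48 5 0 0 -40 0.2;242 60 9 0 0 -50 0.2")

```text
t: 40.85
tcp_pos: [0.5312, 0.0015, 0.2092]
tool_rot: [0.316, 0.949, -0.0, -0.001]
force: [0.9, -0.2, 0.2]
finger_gap: 0.602
gripper_force: 0.0
```

Run:
```python
from h import *
plan(.531,.0004,.2096,94)
```

```text
t 40.85 psi 53.19 row [-0.5 -1.  -0.4] [-2.000e-02 -1.100e-01 -4.081e+01] norm 1.0
```

Request:
move_arm(commands="0 -1 0 0 0 -10 0.2;0 -1 0 0 0 -20 0.2;0 -1 0 0 0 -30 0.2;0 -1 0 0 0 -40.8 0.2;0 -1 0 0 0 -40.8 0.2")

```text
t: 41.48
tcp_pos: [0.5303, -0.0006, 0.2095]
tool_rot: [-0.031, 1.0, 0.0, -0.001]
force: [-0.1, 0.8, -0.2]
finger_gap: 0.6
gripper_force: 0.0
```

Run:
```python
from h import *
plan(.531,.0004,.2096,94)
s=snap('wrist','w10');o=load('w8')
A,B=[cv2.cvtColor(k['image'],cv2.COLOR_RGB2GRAY) for k in(o,s)]
# per-tin: match knob+lid+label patch from w8 in w10, over small rotations
for n,(u,v) in(('L',(230,240)),('M',(391,240)),('R',(557,240))):
  c=(110+u/2.75,130+v/2.75);best=None
  for dr in np.arange(-15,15.1,1.5):
    M=cv2.getRotationMatrix2D(c,dr,1);T=cv2.warpAffine(A,M,(512,384));x,y=int(c[0])-20,int(c[1])-22
    r=cv2.matchTemplate(B[y-12:y+52,x-12:x+52],T[y:y+40,x:x+40],cv2.TM_CCOEFF_NORMED);_,m,_,p=cv2.minMaxLoc(r)
    if best is None or m>best[0]: best=(m,dr,p[0]-12,p[1]-12)
  print(n,best)
# ascii of bright pixels
for y in range(212,240): print(''.join('#' if k>190 else('+' if k>150 else '.') for k in B[y,165:345]))
```

```text
t 41.48 psi 93.57 row [-0.7  1.  -0.1] [ 0.03 -0.13 -0.43] norm 1.0
L (0.9547104835510254, np.float64(1.5), 1, 1)
M (0.9010757207870483, np.float64(1.5), 1, 0)
R (0.9383084177970886, np.float64(1.5), 1, 0)
++++++++............................................................................................................................................................................
++++++++............................................................................................................................................................................
++++++++............................................................................................................................................................................
++++++++............+++...............................................................+++...............................................................+...........................
++++++++.........++++++++++........................................................++++++++++..........................................................+++....++..........
[... 3473 characters left out ...]
+++++++++++++++++++++++++++++++++++++++++++++++++++++++++++++++++++++++++++++++++++++++++++++++++++++++++++++++++++++++++++++++++++++++++++++++++++++++++++++
+++++++++++++++++++++++++++++++.............++++++++++++++++++++++++++++++++++++++++++++++++++++++++++++++++++++++++++++++++++++++++++++++++++..............++++++++++++++++++++++++
++++++++++++++++++++++++++++++...............++++++++++++++++++++++++++++++++++++++++++++++++++++++++++++++++++++++++++++++++++++++++++++++++................+++++++++++++++++++++++
++++++++++++++++++++++++++++++................+++++++++++++++++++++++++++++++++++++++++++++++++++++++++++++++++++++++++++++++++++++++++++++++................+++++++++++++++++++++++
```

Tins are unchanged (the camera itself is turned 0.5°; match within ~1°). Everything is in place; handing in.

```bash
python3 -c "
from station import ticket;print(ticket.sign_off())"
```

```text
the job is handed in; nothing more can be done
None
```

The job is handed in: all three tins stand in a row facing the reader (labels measured within about 1.5° of square), the button was pressed fully down with them in place, and the straightedge is back on its cork rest, with the robot clear.

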